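# Tip a standing solenoid valve flat side down and put it away in its tray

### The arm

A 6-joint arm with a two-finger parallel gripper is mounted at the origin on the work surface. World frame = base frame: x ahead of the robot, y to its left, z up, the work surface at z = 0. Lengths are in m, angles in rad, forces in N, time in s.
With the tool pointing down it reaches from about 0.3 to 0.875 m from the base axis. Payload 6.4 kg.
Tool frame: the origin (TCP) lies midway between the tips of the shut fingers; the grasp point (between the pads) lies 19 mm behind it (grasp_offset is the distance from the TCP to the grasp point, in m); z points along the fingers, y is the line along which they close (so a half turn about z gives the same grasp; the last joint's range is limited). The gripper opens to 85 mm and grips with 20 to 120 N. Pads are 22 mm wide; open, the fingers measure 114 mm over their backs; the gripper's body (76 mm by 85 mm) begins 54 mm behind the grasp point. The pads swing forward as they close: fully open they stand 13 mm farther back than shut.
Start: joints at [1.111, 0.181, 1.607, -0, 1.354, -0.206], TCP at [0.144, 0.557, 0.231] pointing down, gripper open.
Joint ranges: [-2.99, 2.99], [-0.89, 2.07], [0.3, 2.58], [-1.14, 4.28], [0, 2.63], [-3.12, 3.12]. Speed limits (rad/s): [2.57, 2.57, 3.01, 3.14, 3.14, 3.14].

### API

Orientations are given as a unit quaternion [w, x, y, z].
In Python, from bench import * gives the robot as it stands. The module is installed in compiled form; this text tells all that it offers.
- The arm moves only by the tool servo_tool, never from a script. Its argument "commands" is text: rows parted by semicolons, each of 7 numbers parted by spaces: the turn, a rotation vector about the tool's x, y, z in rad, then the shift along the tool's x, y, z in mm, then the opening, from 0 (shut) to 1 (fully open). In form: wx wy wz dx dy dz claw; .... A call has 1 to 5 rows; each row shifts and turns the commanded pose from where the row before left it, along the tool's axes as they then stand; what a row does not reach is not made up. A row lasts 1/8 s, in which the tool goes at most 62.5 mm and 10.7 degrees, less where a joint would pass 70% of its speed; a pose out of reach is approached as far as the arm can. A call with a gripper value outside its range is refused whole. The fingers move at their own pace and stop on an object; the grip force is fixed at half the most. Time passes only in rows, so rows that do not move let the fingers close. It gives the time, the measured TCP pose, the force, the opening and the grip force at its end, in the units of the state.
- get_obs(): the state, without advancing time (a new reading comes with each control period).
- camera(name): name is "side" or "top"; returns the picture (384x512x3 uint8, blue, green, red); there is no depth.
- calibration(name): a dict with "fx", "fy", "cx", "cy" (pixels), "R" (3x3) and "t" (3): a world point X has camera coordinates R X + t. Camera axes: x right, y down, z forward; pixel columns grow to the right and rows downward; lengths in m; the calibration is good to about 2 mm. A picture is of the moment at which its call begins. calibration takes no time and is no camera call.
- hand_in(): hands the job in; it is judged then, once.
The state is a dict: "time_s": time; "q": joint angles; "dq": joint speeds; "joint_efforts": joint torques, N m; "eef_pos": TCP position; "eef_rot": TCP orientation; "wrist_force": force on the tool from outside, world axes, zero at the start; "torque": the same for the moment, N m; "opening": opening from 0.0 (shut) to 1.0 (fully open); "grasp_force": force on a finger pad.
Only numpy, scipy, OpenCV 4.12 (cv2) and the standard library are available. Lean on these libraries where they do the work, as an engineer would, in place of code of your own. Each camera call takes 0.05 s, during which the arm holds its last target. There are 200 camera calls.

### The job

One solenoid valve has been left standing on end on the blue bench mat. Tip it over so that it lies on its flat base plate with its ports up, then set it down (do not drop it) flat in the empty bay of the grey tray, in the middle of the bay over the blank card and the same way round as the two valves already there. Leave those two valves where they are.

Things in the scene. Friction and masses are not known exactly. Their poses are not given: they have to be found in the camera images.
- valve_center (a point): centre of the loose valve (116 long, 56 wide, 46 high lying, about 0.25 to 0.5 kg). It starts standing on its coil end, this point 58 mm above the mat. x points out of the port side, away from the flat base plate: level at the start in any of many headings, straight up once it lies as it should. z runs along its length from coil end to plain end (up at the start), y across its width
- valve_plate (a point): middle of the flat outer face of the loose valve's black base plate, 23 mm from the valve's centre along its -x; same axes. The plate is 8 thick, 56 wide and 116 long. This face must lie down: the valve's centre is then 23 mm above what it lies on. Standing, the valve topples onto it if pushed high on the port side until it leans some 25 degrees
- valve_port (a point): mouth of the port nearest the loose valve's plain end, 27 mm along x and 42 mm along z from its centre; same axes. Three round steel ports, 15 in diameter and 14 long, stand in a row 21 apart along the centre line of the metal body, the lowest level with the valve's centre
- valve_tip (a point): middle of the loose valve's plain end, 58 mm from its centre along z; same axes. From here 74 mm of its length is a bare metal body, 44 wide (y), x = -15 to +13 mm; the last 42 mm is the coil, a black block 44 wide, x = -15 to +23. Lying, it can be gripped at its centre across the 44 mm, above the plate
- mat: blue bench mat fixed to the table, 340 x 340, 4 mm thick; origin at the centre of its underside, on the table
- tray: shallow grey plastic tray fixed to the table, 164 (x) by 336 (y), 14 high, floor and walls 4 thick; two dividers as high as the walls make three bays side by side along y, each 156 long (x) and 107 wide, centres at y = -108, 0, +108 mm. Origin at the centre of its underside; its -x side is nearest the robot
- card: blank white paper card, 100 (x) x 60 (y), under 1 mm thick, fixed flat on the tray floor in the middle of the empty bay, with its axes along the tray's. Origin at the centre of the bay, on the tray floor, 4 mm above the table
- mate_a: a valve like the loose one, lying as it should in one of the bays: base plate down, ports up, coil end towards the tray's +x side, plain end towards the robot. Origin at the centre of its underside, x towards its coil end, z up
- mate_b: the second valve already in the tray, lying in the same way in another bay; origin and axes as mate_a

How it is judged:
By the outcome, as a careful person would: the job done as asked, in the order asked, and still so for the second after the job is handed in, with the robot touching nothing.
It also fails if it takes over 51 s, if anything falls off the work surface, if the arm or the gripper's body presses on something with over 40 N, if the wrist force passes 120 N, or if a joint passes its speed limit or range.

## Working session

There is one attempt and no reset: what is moved stays moved. The work goes in short steps, Python scripts to look and compute and a tool call to move; the robot and the scene stay as the last step left them, time stands still between calls to the robot, and variables do not carry over. Pictures are saved under pics/ and viewed, at most 10 in all, crops included, and the job is handed in when it is done.

Besides the shell and the picture viewer there is one more tool, called after "Call:" as name(argument=value, ...) on one line, values as JSON. servo_tool: Moves the arm, as the interface text tells. Its arguments: {"type":"object","properties":{"commands":{"type":"string"}},"required":["commands"]}

```bash
mkdir -p pics
python3 - <<'E'
from bench import *
import cv2,numpy as np
for n in("top","side"):
    cv2.imwrite(f"pics/{n}0.png",camera(n)); c=calibration(n); print(n,c["fx"],c["fy"],c["cx"],c["cy"],np.round(c["R"],4).tolist(),np.round(c["t"],4).tolist())
o=get_obs(); print({k:np.round(v,3).tolist() for k,v in o.items()})
E
```

```text
top 394.4499134021193 394.4499134021193 254.42309642326126 190.8189041726608 [[-0.0174, -0.9994, -0.0303], [-0.9806, 0.023, -0.1946], [0.1951, 0.0263, -0.9804]] [0.05, 0.5781, 0.9023]
side 395.74126326874 395.74126326874 254.13434955405796 197.40453933737822 [[0.8732, -0.4866, 0.0262], [-0.2147, -0.4324, -0.8757], [0.4374, 0.7591, -0.4821]] [-0.4904, 0.2065, 0.6969]
{'time_s': 0.1, 'q': [1.111, 0.181, 1.608, -0.0, 1.354, -0.206], 'dq': [-0.001, -0.0, -0.004, -0.002, -0.001, 0.0], 'joint_efforts': [0.0, -44.587, -35.224, -0.0, 0.004, -0.0], 'eef_pos': [0.144, 0.556, 0.23], 'eef_rot': [-0.0, 0.127, 0.992, -0.001], 'wrist_force': [0.333, -0.381, -0.162], 'torque': [-0.018, -0.022, -0.019], 'grasp_force': 0.0, 'opening': 0.996}
```

View pics/top0.png

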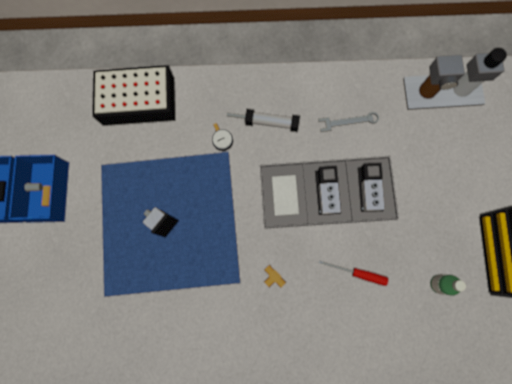

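View pics/side0.png

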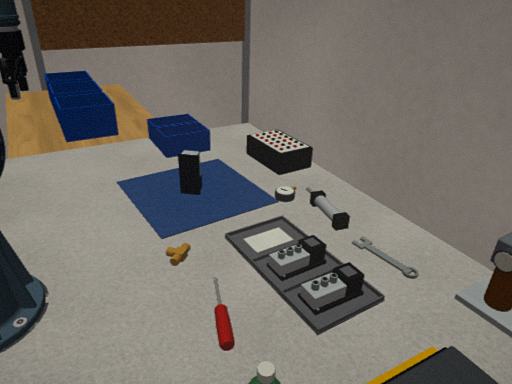

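The top view shows the standing valve near (160,221) with its port sticking out to the upper left, and the card near (285,195). The side view shows the valve's black plate facing the camera near (190,173). Next I'll enlarge both.

```bash
cat > h.py <<'E'
from bench import *
import cv2,numpy as np
def ray(n,u,v,z):
    c=calibration(n);R=np.array(c["R"]);t=np.array(c["t"]);C=-R.T@t
    d=R.T@np.array([(u-c["cx"])/c["fx"],(v-c["cy"])/c["fy"],1]);return C+d*(z-C[2])/d[2]
def proj(n,X):
    c=calibration(n);p=np.array(c["R"])@np.array(X)+np.array(c["t"]);return np.array([c["cx"]+c["fx"]*p[0]/p[2],c["cy"]+c["fy"]*p[1]/p[2]])
E
python3 - <<'E'
from h import *
a=cv2.imread("pics/top0.png")[195:250,130:190];b=cv2.imread("pics/side0.png")[145:200,165:215]
c=cv2.imread("pics/top0.png")[150:235,255:325]
r=lambda i,k:cv2.resize(i,None,fx=k,fy=k,interpolation=cv2.INTER_NEAREST)
A=r(a,6);B=r(b,6);cv=np.zeros((330,660,3),np.uint8);cv[:,:360]=A;cv[:,360:]=B;cv2.imwrite("pics/crop0.png",cv)
im=cv2.imread("pics/top0.png");w=(im.min(2)>170).astype(np.uint8);w[:,:265]=0;w[:,305:]=0;w[:170]=0;w[222:]=0
n,l,s,ce=cv2.connectedComponentsWithStats(w);k=1+s[1:,4].argmax();print(s[k],ce[k])
pts=cv2.findNonZero((l==k).astype(np.uint8));bx=cv2.boxPoints(cv2.minAreaRect(pts));
for p in bx: print(p,ray("top",*p,.004).round(4))
print("card",ray("top",*ce[k],.004))
# mat corners
hsv=cv2.cvtColor(im,cv2.COLOR_BGR2HSV)
E
```

```text
[275 190   2   5   7] [275.28571429 192.        ]
[275. 190.] [ 0.5905 -0.0132  0.004 ]
[276. 190.] [ 0.5905 -0.0158  0.004 ]
[276. 194.] [ 0.58   -0.0155  0.004 ]
[275. 194.] [ 0.5801 -0.0129  0.004 ]
card [ 0.58527505 -0.01381152  0.004     ]
```

View pics/crop0.png

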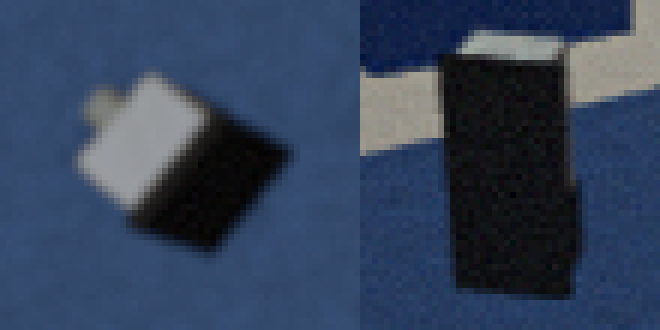

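The crop shows the metal end corners at about (78,160), (150,72), (210,118) and (130,210), and the plate's foot corners at (212,252) and (290,152). The side half shows the plate face corners at (442,57), (565,62), (572,297) and (457,288). I'll fit the pose to these.

Run:
```python
from h import *
from scipy.optimize import least_squares
T=[((78,160),(13,22,58)),((150,72),(13,-22,58)),((212,252),(-23,28,-58)),((290,152),(-23,-28,-58))]
S=[((82,57),(-23,28,58)),((205,62),(-23,-28,58)),((97,288),(-23,28,-58)),((212,297),(-23,-28,-58))]
ob=[("top",130+(p[0]+.5)/6-.5,195+(p[1]+.5)/6-.5,q) for p,q in T]+[("side",165+(p[0]+.5)/6-.5,145+(p[1]+.5)/6-.5,q) for p,q in S]
def f(a):
    c,s=np.cos(a[2]),np.sin(a[2]);R=np.array([[c,-s,0],[s,c,0],[0,0,1]]);o=[]
    for n,u,v,q in ob:
        o+=list(proj(n,[a[0],a[1],.062]+R@np.array(q)/1e3)-[u,v])
    return np.array(o)
r=least_squares(f,[.5,.3,.8]);print(r.x,np.degrees(r.x[2]));print(f(r.x).reshape(-1,2).round(1).tolist())
im=cv2.imread("pics/top0.png")
g=cv2.cvtColor(im,cv2.COLOR_BGR2GRAY)[168:222,267:306];th,w=cv2.threshold(g,0,255,cv2.THRESH_OTSU);print(th)
n,l,s,ce=cv2.connectedComponentsWithStats(w)
k=l[27,18];print(s[k],ce[k]+[267,168]);m=(l==k).astype(np.uint8)
bx=cv2.minAreaRect(cv2.findNonZero(m));P=[ray("top",p[0]+267,p[1]+168,.004)[:2] for p in cv2.boxPoints(bx)];print(bx,np.round(P,4).tolist());print("card",ray("top",*(ce[k]+[267,168]),.0045))
for p,q in((0,1),(1,2)): d=P[q]-P[p];print(np.linalg.norm(d),np.degrees(np.arctan2(d[1],d[0])))
h=cv2.cvtColor(im,cv2.COLOR_BGR2HSV);b=((h[...,1]>100)&(abs(h[...,0].astype(int)-110)<15)).astype(np.uint8);b[:,:85]=0
n,l,s,ce=cv2.connectedComponentsWithStats(b);k=1+s[1:,4].argmax();c=cv2.boxPoints(cv2.minAreaRect(cv2.findNonZero((l==k).astype(np.uint8))));print("mat",[ray("top",*p,.004)[:2].round(3).tolist() for p in c])
# tray angle: grey region outer
```

```text
[0.51159452 0.26823669 0.90793616] 52.02091030956707
[[-0.8, 0.1], [-0.4, -0.7], [0.4, 0.6], [1.3, -0.4], [-0.3, -0.5], [-0.4, 0.4], [-0.1, -0.4], [0.2, 0.0]]
139.0
[  5   7  27  41 940] [284.82446809 194.84574468]
((17.817241668701172, 26.80689811706543), (39.280513763427734, 24.08319091796875), 85.2363510131836) [[0.6271, -0.0044], [0.6309, -0.0665], [0.5287, -0.0709], [0.5249, -0.01]]
card [ 0.57719103 -0.03796922  0.0045    ]
0.06222290078537417 -86.51474556776326
0.10222271701976585 -177.52219670472832
mat [[0.666, 0.467], [0.694, 0.11], [0.362, 0.079], [0.335, 0.413]]
```

Pose found: valve at (0.512, 0.268), ports heading 52°. The card is at (0.577, -0.038), with the tray yawed about 3°. I'll turn the tool so its x axis pushes along 232°, go round to the port side, and topple the valve.

Call:
servo_tool(commands="0 0 -0.166 0 0 0 0; 0 0 -0.166 0 0 0 0; 0 0 -0.166 0 0 0 0; 0 0 -0.166 0 0 0 0; 0 0 -0.166 0 0 0 0")

```text
time_s: 0.72
eef_pos: [0.1442, 0.5563, 0.2307]
eef_rot: [-0.0, -0.287, 0.958, -0.0]
wrist_force: [-0.5, -0.6, 0.5]
opening: 0.001
grasp_force: 0.0
```

Call:
servo_tool(commands="0 0 -0.166 0 0 0 0; 0 0 -0.166 0 0 0 0; 0 0 0 -6 -36 0 0; 0 0 0 -6 -36 0 0; 0 0 0 -6 -36 0 0")

```text
time_s: 1.35
eef_pos: [0.2412, 0.5036, 0.2308]
eef_rot: [-0.0, -0.439, 0.899, -0.0]
wrist_force: [0.9, 0.0, 0.6]
opening: 0.001
grasp_force: 0.0
```

Call:
servo_tool(commands="0 0 0 -6 -36 0 0; 0 0 0 -6 -36 0 0; 0 0 0 -6 -36 0 0; 0 0 0 -6 -36 0 0; 0 0 0 -6 -36 0 0")

```text
time_s: 1.98
eef_pos: [0.4017, 0.4164, 0.2308]
eef_rot: [-0.0, -0.439, 0.899, -0.0]
wrist_force: [-0.1, 0.2, -1.1]
opening: 0.002
grasp_force: 0.0
```

Call:
servo_tool(commands="0 0 0 -6 -36 0 0; 0 0 0 -6 -36 0 0; 0 0 0 -6 -36 0 0; 0 0 0 -6 -36 0 0; 0 0 0 -4 0 0 0")

```text
time_s: 2.6
eef_pos: [0.5334, 0.349, 0.2305]
eef_rot: [-0.0, -0.437, 0.899, -0.0]
wrist_force: [-1.1, -0.2, -0.0]
opening: 0.001
grasp_force: 0.0
```

Call:
servo_tool(commands="0 0 0 0 -33 0 0; 0 0 0 0 0 40 0; 0 0 0 0 0 40 0; 0 0 0 0 0 40 0; 0 0 0 0 0 12 0")

```text
time_s: 3.22
eef_pos: [0.5547, 0.3304, 0.0959]
eef_rot: [-0.003, -0.439, 0.898, 0.0]
wrist_force: [0.4, 0.2, -0.1]
opening: -0.001
grasp_force: 0.0
```

Call:
servo_tool(commands="0 0 0 10 0 0 0; 0 0 0 10 0 0 0; 0 0 0 8 0 0 0; 0 0 0 6 0 0 0; 0 0 0 6 0 0 0")

```text
time_s: 3.85
eef_pos: [0.5332, 0.2986, 0.0999]
eef_rot: [0.001, -0.439, 0.899, -0.0]
wrist_force: [-0.7, 0.5, -1.7]
opening: 0.001
grasp_force: 0.0
```

Call:
servo_tool(commands="0 0 0 6 0 0 0; 0 0 0 6 0 0 0; 0 0 0 6 0 0 0; 0 0 0 0 0 0 0")

```text
time_s: 4.35
eef_pos: [0.5215, 0.2843, 0.099]
eef_rot: [-0.0, -0.439, 0.899, 0.0]
wrist_force: [-0.3, 0.1, -0.6]
opening: -0.001
grasp_force: 0.1
```

Run:
```python
from h import *
a=camera("top")[160:270,90:240];b=camera("side")[115:225,115:265]
r=lambda i:cv2.resize(i,None,fx=2.6,fy=2.6)
cv2.imwrite("pics/p1.png",np.hstack([r(a),r(b)]))
```

```text
(no output)
```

View pics/p1.png

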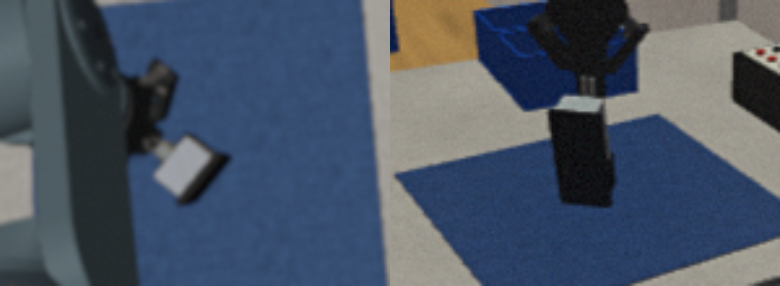

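The valve is leaning away, with the closed fingers on its port side. I'll keep pushing slowly.

Call:
servo_tool(commands="0 0 0 6 0 0 0; 0 0 0 6 0 0 0; 0 0 0 5 0 0 0; 0 0 0 4 0 0 0; 0 0 0 3 0 0 0")

```text
time_s: 5.08
eef_pos: [0.5082, 0.2661, 0.1009]
eef_rot: [0.001, -0.439, 0.899, -0.0]
wrist_force: [-0.8, 1.6, 7.8]
opening: 0.003
grasp_force: 3.4
```

Call:
servo_tool(commands="0 0 0 3 0 0 0; 0 0 0 3 0 0 0; 0 0 0 3 0 0 0; 0 0 0 0 0 0 0; 0 0 0 0 0 0 0")

```text
time_s: 5.7
eef_pos: [0.5016, 0.2586, 0.099]
eef_rot: [-0.0, -0.439, 0.899, 0.0]
wrist_force: [0.7, 0.2, 0.1]
opening: 0.001
grasp_force: 0.0
```

Run:
```python
from h import *
a=camera("top");b=camera("side");cv2.imwrite("pics/top2f.png",a);cv2.imwrite("pics/side2f.png",b);a=a[160:270,90:240];b=b[115:225,115:265]
r=lambda i:cv2.resize(i,None,fx=2.6,fy=2.6)
cv2.imwrite("pics/p2.png",np.hstack([r(a),r(b)]))
```

```text
(no output)
```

View pics/p2.png

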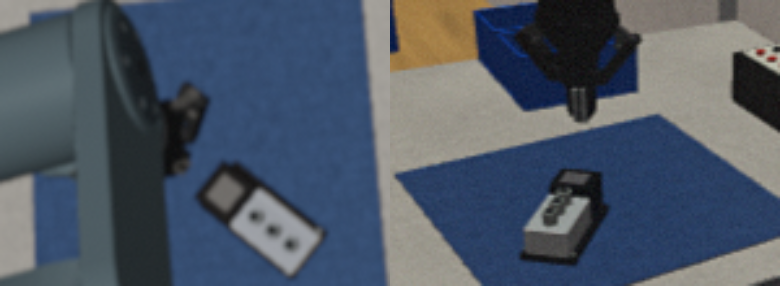

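The valve has toppled and lies ports up, with its coil end at upper left in the top crop. I'll enlarge it to get the lying pose.

Run:
```python
from h import *
a=cv2.imread("pics/top2f.png")[217:272,160:222];b=cv2.imread("pics/side2f.png")[175:220,160:202]
r=lambda i:cv2.resize(i,None,fx=7,fy=7,interpolation=cv2.INTER_CUBIC)
o=np.zeros((385,434+294,3),np.uint8);o[:,:434]=r(a);o[:315,434:]=r(b);cv2.imwrite("pics/p3.png",o)
```

```text
(no output)
```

View pics/p3.png

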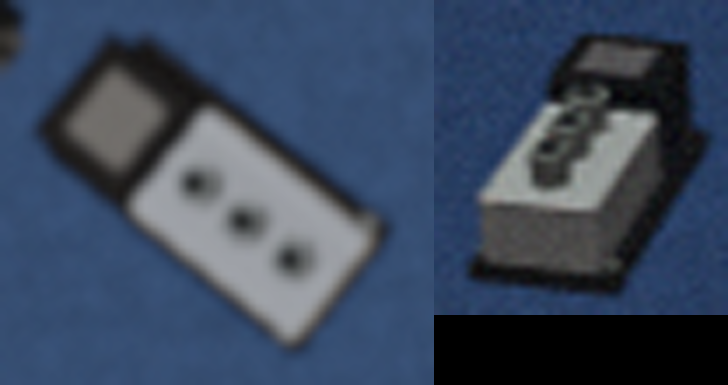

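Run:
```python
from h import *
from scipy.optimize import least_squares
# local: along coil dir, left, height above mat
T=[((203,184),(0,0,50)),((246,221),(-21,0,50)),((293,259),(-42,0,50)),((207,105),(16,-22,36)),((128,208),(16,22,36))]
S=[((49,200),(-58,22,36)),((168,212),(-58,-22,36)),((38,280),(-58,28,0)),((182,293),(-58,-28,0))]
ob=[("top",160+(p[0]+.5)/7-.5,217+(p[1]+.5)/7-.5,q) for p,q in T]+[("side",160+(p[0]+.5)/7-.5,175+(p[1]+.5)/7-.5,q) for p,q in S]
def f(a):
    c,s=np.cos(a[2]),np.sin(a[2]);R=np.array([[c,-s,0],[s,c,0],[0,0,1]]);o=[]
    for n,u,v,q in ob: o+=list(proj(n,[a[0],a[1],.004]+R@np.array(q)/1e3)-[u,v])
    return np.array(o)
r=least_squares(f,[.46,.2,.9]);print(r.x,np.degrees(r.x[2]));print(f(r.x).reshape(-1,2).round(1).tolist())
o=get_obs();print(o["eef_pos"],np.degrees(2*np.arctan2(o["eef_rot"][2],o["eef_rot"][1])))
th=r.x[2]+np.pi
d=r.x[:2]-o["eef_pos"][:2]
h=2*np.arctan2(o["eef_rot"][2],o["eef_rot"][1])
print("tool dx,dy mm",1e3*(d@[np.cos(h),np.sin(h)]),1e3*(d@[np.sin(h),-np.cos(h)]))
```

```text
[0.45674861 0.19966443 0.90774733] 52.010090844726776
[[-0.6, -0.1], [0.0, -0.1], [0.2, -0.1], [0.5, 0.3], [0.4, 0.2], [-0.5, -0.7], [-0.3, -0.7], [-0.0, -0.0], [0.8, 0.4]]
[0.50173642 0.25872174 0.09913877] 232.03504865772862
tool dx,dy mm 74.23559780684998 -0.8630197907142261
```

Lying pose: centre (0.457, 0.200), coil heading 52.0°. The fit residuals are under 1 px. Next I'll grip it at its centre.

Call:
servo_tool(commands="0 0 0 20 0 0 1; 0 0 0 25 0 0 1; 0 0 0 20 -1 0 1; 0 0 0 9 0 0 1; 0 0 0 0 0 20 1")

```text
time_s: 6.42
eef_pos: [0.4586, 0.1998, 0.0806]
eef_rot: [0.002, -0.438, 0.899, -0.001]
wrist_force: [0.1, 0.2, 0.2]
opening: 0.999
grasp_force: 0.0
```

Call:
servo_tool(commands="0 0 0 0 0 25 1; 0 0 0 0 0 20 1; 0 0 0 0 0 15 1; 0 0 0 0 0 8 1; 0 0 0 0 0 0 1")

```text
time_s: 7.05
eef_pos: [0.4568, 0.1998, 0.011]
eef_rot: [-0.0, -0.439, 0.899, 0.0]
wrist_force: [-0.5, -0.4, 0.9]
opening: 0.998
grasp_force: 0.0
```

Call:
servo_tool(commands="0 0 0 0 0 0 0; 0 0 0 0 0 0 0; 0 0 0 0 0 0 0; 0 0 0 0 0 0 0; 0 0 0 0 0 0 0")

```text
time_s: 7.68
eef_pos: [0.4576, 0.2, 0.0121]
eef_rot: [0.001, -0.439, 0.899, -0.0]
wrist_force: [-1.0, 0.4, 5.7]
opening: 0.5
grasp_force: 63.4
```

Call:
servo_tool(commands="0 0 0 0 0 -10 0; 0 0 0 0 0 -20 0; 0 0 0 0 0 -30 0; 0 0 0 0 0 -25 0; 0 0 0 0 0 0 0")

```text
time_s: 8.3
eef_pos: [0.4583, 0.2, 0.0981]
eef_rot: [0.002, -0.439, 0.899, -0.001]
wrist_force: [-0.0, -0.4, -4.5]
opening: 0.506
grasp_force: 62.3
```

Gripped and lifted. I'll refine the target pose from the tray outline and from the card in the side view.

Run:
```python
from h import *
im=cv2.imread("pics/top0.png");g=cv2.GaussianBlur(cv2.cvtColor(im,cv2.COLOR_BGR2GRAY),(3,3),0)
m=(g<125).astype(np.uint8);m[:,:250]=0;m[:,405:]=0;m[:150]=0;m[235:]=0
m=cv2.morphologyEx(m,cv2.MORPH_CLOSE,np.ones((3,3)));n,l,s,ce=cv2.connectedComponentsWithStats(m);k=1+s[1:,4].argmax();print(s[k])
c=max(cv2.findContours((l==k).astype(np.uint8),cv2.RETR_EXTERNAL,cv2.CHAIN_APPROX_NONE)[0],key=cv2.contourArea)[:,0]
P=np.array([ray("top",*p,.010)[:2] for p in c],np.float32);b=cv2.minAreaRect(P);print(b)
sd=cv2.imread("pics/side0.png");g=cv2.cvtColor(sd,cv2.COLOR_BGR2GRAY)[222:256,240:298];t,w=cv2.threshold(g,0,255,cv2.THRESH_OTSU)
n,l,s,ce=cv2.connectedComponentsWithStats(w);k=1+s[1:,4].argmax();print(t,s[k]);
c=max(cv2.findContours((l==k).astype(np.uint8),cv2.RETR_EXTERNAL,cv2.CHAIN_APPROX_NONE)[0],key=cv2.contourArea)[:,0]
P=np.array([ray("side",p[0]+240,p[1]+222,.0045)[:2] for p in c],np.float32);print(cv2.minAreaRect(P));print(ray("side",ce[k][0]+240,ce[k][1]+222,.0045))
```

```text
[ 260  156  139   73 6621]
((0.5823731422424316, -0.14616207778453827), (0.1657176911830902, 0.3372861444950104), 2.698122978210449)
125.0 [  4   5  49  25 646]
((0.5770144462585449, -0.03949755057692528), (0.09930430352687836, 0.0602584071457386), 2.235607624053955)
[ 0.57477804 -0.040444    0.0045    ]
```

Call:
servo_tool(commands="0 0 0.172 0 0 0 0; 0 0 0.172 0 0 0 0; 0 0 0.172 0 0 0 0; 0 0 0.172 0 0 0 0; 0 0 0.173 0 0 0 0")

```text
time_s: 8.93
eef_pos: [0.4557, 0.1995, 0.0945]
eef_rot: [-0.001, -0.021, 1.0, -0.0]
wrist_force: [0.7, -1.6, -4.6]
opening: 0.503
grasp_force: 61.8
```

Call:
servo_tool(commands="0 0 0 -10 -20 0 0; 0 0 0 -15 -35 0 0; 0 0 0 -15 -35 0 0; 0 0 0 -15 -35 0 0; 0 0 0 -15 -35 0 0")

```text
time_s: 9.55
eef_pos: [0.5335, 0.0423, 0.0944]
eef_rot: [-0.001, -0.024, 1.0, 0.0]
wrist_force: [0.6, -0.3, -4.5]
opening: 0.504
grasp_force: 62.2
```

Call:
servo_tool(commands="0 0 0 -15 -35 0 0; 0 0 0 -13 -30 0 0; 0 0 0 -10 -19 0 0; 0 0 0 0 0 0 0; 0 0 0 0 0 0 0")

```text
time_s: 10.18
eef_pos: [0.5754, -0.0379, 0.0954]
eef_rot: [-0.001, -0.024, 1.0, 0.0]
wrist_force: [-0.3, -0.1, -5.2]
opening: 0.504
grasp_force: 62.3
```

Run:
```python
from h import *
o=get_obs();h=2*np.arctan2(o["eef_rot"][2],o["eef_rot"][1]);d=np.array([.577,-.039])-o["eef_pos"][:2]
print(o["eef_pos"],np.degrees(h),1e3*(d@[np.cos(h),np.sin(h)]),1e3*(d@[np.sin(h),-np.cos(h)]))
a=camera("top");b=camera("side");cv2.imwrite("pics/p4.png",np.hstack([cv2.resize(a[130:250,240:400],None,fx=2.4,fy=2.4),cv2.resize(b[170:290,210:370],None,fx=2.4,fy=2.4)]))
```

```text
[ 0.57543951 -0.03792533  0.0953942 ] 182.72333751779288 -1.507669418223625 -1.147598628470626
```

View pics/p4.png

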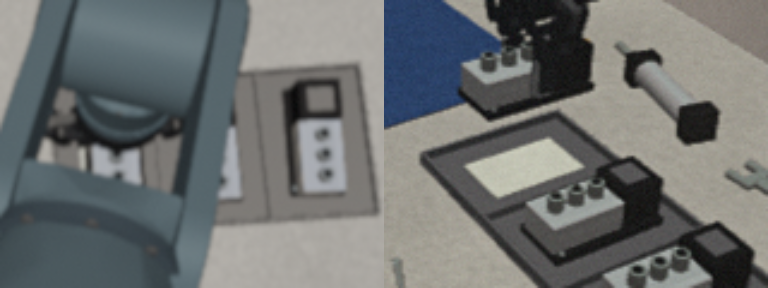

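The valve is held level over the bay, the same way round as the others. I'll lower it with small corrections.

Call:
servo_tool(commands="0 0 0 -1.5 -1 20 0; 0 0 0 0 0 25 0; 0 0 0 0 0 20 0; 0 0 0 0 0 10 0; 0 0 0 0 0 3 0")

```text
time_s: 10.9
eef_pos: [0.5775, -0.0396, 0.0174]
eef_rot: [-0.001, -0.024, 1.0, 0.0]
wrist_force: [-0.2, -0.3, -4.6]
opening: 0.505
grasp_force: 62.3
```

Call:
servo_tool(commands="0 0 0 0 0 2 0; 0 0 0 0 0 0 0; 0 0 0 0 0 1 0; 0 0 0 0 0 0 0")

```text
time_s: 11.4
eef_pos: [0.5781, -0.0399, 0.0156]
eef_rot: [0.0, -0.024, 1.0, -0.0]
wrist_force: [-0.1, 0.4, -4.0]
opening: 0.505
grasp_force: 62.3
```

Call:
servo_tool(commands="0 0 0 1 0.5 1 0; 0 0 0 0 0 0 0; 0 0 0 0 0 1 0; 0 0 0 0 0 0 0")

```text
time_s: 11.9
eef_pos: [0.5768, -0.0393, 0.0132]
eef_rot: [-0.0, -0.024, 1.0, 0.0]
wrist_force: [-0.1, 0.5, -4.5]
opening: 0.5
grasp_force: 62.3
```

Call:
servo_tool(commands="0 0 0 0 0 0.5 0; 0 0 0 0 0 0 0; 0 0 0 0 0 0 0")

```text
time_s: 12.28
eef_pos: [0.5769, -0.0393, 0.0128]
eef_rot: [0.0, -0.024, 1.0, -0.0]
wrist_force: [0.4, 0.4, -4.9]
opening: 0.503
grasp_force: 62.3
```

Call:
servo_tool(commands="0 0 0 0 0 0.7 0; 0 0 0 0 0 0 0; 0 0 0 0 0 0 0")

```text
time_s: 12.65
eef_pos: [0.577, -0.0394, 0.0122]
eef_rot: [0.0, -0.024, 1.0, -0.0]
wrist_force: [-0.1, 0.2, -3.2]
opening: 0.502
grasp_force: 62.5
```

Call:
servo_tool(commands="0 0 0 0 0 0.7 0; 0 0 0 0 0 0 0; 0 0 0 0 0 0 0")

```text
time_s: 13.02
eef_pos: [0.577, -0.0394, 0.0122]
eef_rot: [0.0, -0.024, 1.0, -0.0]
wrist_force: [-4.7, 1.4, 5.0]
opening: 0.506
grasp_force: 63.5
```

Contact: the force went from -4.6 to +5 N. I'll open the gripper, lift and back off.

Call:
servo_tool(commands="0 0 0 0 0 0 0.62; 0 0 0 0 0 0 0.72; 0 0 0 0 0 0 0.75; 0 0 0 0 0 -10 0.75; 0 0 0 0 0 -20 0.75")

```text
time_s: 13.65
eef_pos: [0.5764, -0.0392, 0.0418]
eef_rot: [-0.001, -0.024, 1.0, 0.0]
wrist_force: [-0.5, -0.5, 0.2]
opening: 0.75
grasp_force: 0.0
```

Call:
servo_tool(commands="0 0 0 0 0 -30 0.75; 0 0 0 0 0 -40 0.75; 0 0 0 0 0 -40 0.75; 0 0 0 30 30 0 0.75; 0 0 0 40 40 0 0.75")

```text
time_s: 14.28
eef_pos: [0.5044, 0.0272, 0.1539]
eef_rot: [0.002, -0.023, 1.0, -0.0]
wrist_force: [-0.1, 0.6, -0.2]
opening: 0.751
grasp_force: 0.0
```

Call:
servo_tool(commands="0 0 0 40 50 0 0.75; 0 0 0 30 50 0 0.75; 0 0 0 30 50 0 0.75; 0 0 0 0 40 0 0.75; 0 0 0 0 0 0 0.75")

```text
time_s: 14.9
eef_pos: [0.3957, 0.2135, 0.1532]
eef_rot: [0.001, -0.026, 1.0, 0.0]
wrist_force: [-0.9, -0.2, 0.5]
opening: 0.754
grasp_force: 0.0
```

Run:
```python
from h import *
a=camera("top");b=camera("side");cv2.imwrite("pics/tf.png",a)
cv2.imwrite("pics/p5.png",np.hstack([cv2.resize(a[150:240,255:345],None,fx=4.4,fy=4.4),cv2.resize(b[200:290,220:310],None,fx=4.4,fy=4.4)]))
# outlines of the wanted pose, top crop coords
c,s=np.cos(np.radians(2.7)),np.sin(np.radians(2.7))
for q in((0,0,50),(-21,0,50),(-42,0,50),(-58,22,36),(-58,-22,36)):
    X=np.array([.577,-.039,.0045])+np.array([c*q[0]-s*q[1],s*q[0]+c*q[1],q[2]])/1e3
    for n,off in(("top",(255,150)),("side",(220,200))): print(n,q,((proj(n,X)-off+.5)*4.4-.5).round(0))
```

```text
top (0, 0, 50) [139. 183.]
side (0, 0, 50) [218.  91.]
top (-21, 0, 50) [142. 220.]
side (-21, 0, 50) [183. 102.]
top (-42, 0, 50) [145. 258.]
side (-42, 0, 50) [148. 113.]
top (-58, 22, 36) [106. 293.]
side (-58, 22, 36) [ 98. 124.]
top (-58, -22, 36) [186. 287.]
side (-58, -22, 36) [143. 167.]
```

View pics/p5.png

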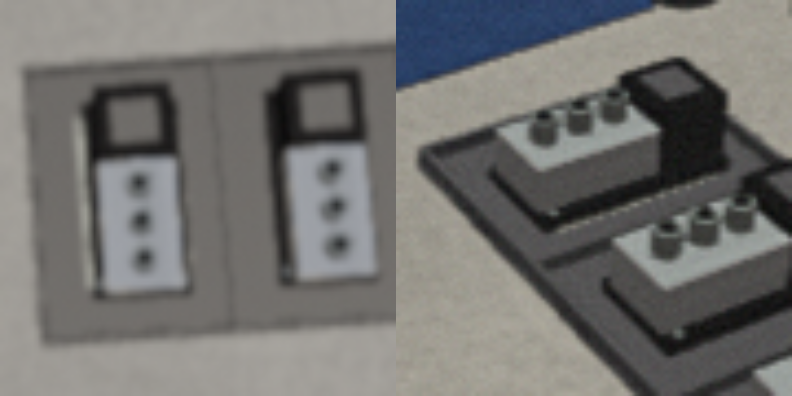

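The top crop shows the ports at (140,183), (142,220) and (145,259), within 1 px of where they should be. In the side crop the valve lies flat with thin card margins, in line with the other valves, and the robot is clear.

```bash
python3 -c "
from bench import *
print(hand_in())"
```

```text
the job is handed in; nothing more can be done
None
```

The loose valve was tipped onto its base plate and set down flat over the card in the empty bay, the same way round as the other two, which I left alone; the job was handed in at about 15 s of the 51 s allowed, with no verdict returned.

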